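# Raise the splash guard and hold the mixer's pulse dial at three

### The arm

A 6-joint arm with a two-finger parallel gripper is mounted at the origin on the work surface. World frame = base frame: x ahead of the robot, y to its left, z up, the work surface at z = 0. Lengths are in mm, angles in rad, forces in N, time in s.
With the tool pointing down it reaches from about 300 to 775 mm from the base axis. Payload 14.6 kg.
Tool frame: the origin (TCP) lies midway between the tips of the shut fingers; the grasp point (between the pads) lies 19 mm behind it; z points along the fingers, y is the line along which they close (so a half turn about z gives the same grasp; the last joint's range is limited). The gripper opens to 94 mm and grips with 3 to 60 N. Pads are 16 mm wide; open, the fingers measure 119 mm over their backs; the gripper's body (75 mm by 177 mm) begins 78 mm behind the grasp point.
Start: joints at [-1.243, 0.3, 1.521, -0, 1.321, -0.067], TCP at [211.535, -507.683, 205.446] pointing down, gripper open.
Joint ranges: [-3.03, 3.03], [-0.79, 2.21], [0.23, 2.52], [-1.04, 4.18], [0, 3.07], [-2.55, 2.55]. Speed limits (rad/s): [2.22, 2.22, 2.57, 3.14, 3.14, 3.14].

### API

Orientations are given as [roll, pitch, yaw] about the fixed x, y, z axes, in that order (R = Rz(yaw) Ry(pitch) Rx(roll)).
In Python, from cell import manip, camera gives the robot as it stands.
- The arm moves only by the tool move_arm, never from a script. Its arguments are lists of equal length, an entry for each row: "dp": the shift along the world's x, y, z in mm, a list of three; "rotation": the turn, a rotation vector about the world's x, y, z in rad, a list of three; "hand": the opening, from 0 (shut) to 1 (fully open). A call has 1 to 10 rows; each row shifts and turns the commanded pose from where the row before left it; what a row does not reach is not made up. A row lasts 1/8 s, in which the tool goes at most 62.5 mm and 10.7 degrees, less where a joint would pass 70% of its speed; a pose out of reach is approached as far as the arm can. A call with a gripper value outside its range is refused whole. The fingers move at their own pace and stop on an object; "newtons" is the grip in N (left out, the last holds). Time passes only in rows, so rows that do not move let the fingers close. It gives the time, the measured TCP pose, the force, the opening and the grip force at its end, in the units of the state.
- manip.read_state(): the state, without advancing time (a new reading comes with each control period).
- camera(name): name is "side" or "top"; returns a dict with "image" (400x640x3 uint8, red, green, blue), "fx", "fy", "cx", "cy" (pixels), "k1" (the pictures are not rectified: a ray, as slopes to the right and down, at radius r is drawn at 1 + k1 r^2 times it, then the intrinsics apply), "R" (3x3) and "t" (3): a world point X has camera coordinates R X + t. Camera axes: x right, y down, z forward; pixel columns grow to the right and rows downward; lengths in mm; the calibration is good to about 2 mm. A picture is of the moment at which its call begins. There is no depth.
- manip.sign_off(): hands the job in; it is judged then, once.
The state is a dict: "clock": time; "joints": joint angles; "qd": joint speeds; "effort": joint torques, N m; "eef_pos": TCP position; "eef_rot": TCP orientation; "wrist_force": force on the tool from outside, world axes, zero at the start; "moment": the same for the moment, N m; "finger_gap": finger opening in mm; "finger_force": force on a finger pad.
Only numpy, scipy, OpenCV 4.12 (cv2) and the standard library are available. Lean on these libraries where they do the work, as an engineer would, in place of code of your own. Each camera call takes 0.05 s, during which the arm holds its last target. There are 200 camera calls.

### The job

Run the bowl mixer on the kitchen island: first swing its blue splash guard up on its stiff hinge until it stands upright, then turn the brass spring-return dial clockwise past the first two marks to the third, red mark and hold it there against its spring. Finish while still holding the dial at the third mark, with the guard upright, and leave the mug, the pepper mill and the jar standing where they are.

Things in the scene. Friction and masses are not known exactly. Their poses are not given: they have to be found in the camera images.
- mixer: White bowl mixer, fixed to the counter, housing 240 (x) x 340 (y) x 80 mm high. Origin: centre of its underside; z up. Its dial is on the top towards its -y side, its splash guard along its +y side, and an open steel bowl (150 mm across, centre at x +10, y +55 mm, rim 125 mm above the counter) between them.
- guard (a joint): Angle of the splash guard in rad: 0 = level, pointing outwards to the mixer's +y; 1.571 = upright; more = leaning in over the bowl (stop at 2.3). Starts leaning outwards, at 0.5 to 1.0. The hinge has stiff friction (0.18 N m; the guard weighs 120 g): it stays where it is left, and a push of 1 to 4 N near its free edge swings it.
- guard_hinge (a point): Middle of the guard's hinge line, which runs along the mixer's x axis; at x 0, y +178, z +88 mm in the mixer's frame.
- guard_edge (a point): Middle of the free edge of the splash guard, a plain blue panel 170 mm long (along the mixer's x), reaching 130 mm from the hinge line, 6 mm thick. With the guard upright this point is 218 mm above the counter, straight over the hinge.
- dial (a joint): Angle of the dial in rad, growing clockwise seen from above: 0 = rest, against its stop; marks and clicks at 0.4, 0.8 and 1.2 (the third, red); end stop at 1.5. A spring turns it back to 0 from anywhere when let go; turning it takes 0.05 N m at rest to 0.12 N m at the third mark, plus or minus 0.035 N m at the clicks.
- dial_knob: Brass dial knob on a vertical axis: a disc 50 mm across, 8 mm high, with a grip bar on it 54 mm long (its own x), 14 mm thick, top 44 mm above this origin. Origin: on the axis under the disc, 86 mm above the counter, at x -40, y -120 mm in the mixer's frame. At rest its axes equal the mixer's, the red pointer at its -x end. Around it a black scale plate, 86 mm across, 2 white marks and a red one.
- dial_grip (a point): Point to grip the dial's bar: on the dial's axis, 118 mm above the counter, 12 mm below the bar's top.
- mug: Loose blue mug, 76 mm across, 85 mm high, to be left alone. Origin: centre of its underside, z up.
- mill: Loose dark wooden pepper mill, 52 mm across, 125 mm high, to be left alone. Origin: centre of its underside, z up.
- jar: Loose white jar, 64 mm across, 95 mm high, to be left alone. Origin: centre of its underside, z up.

How it is judged:
By the outcome, as a careful person would: the job done as asked, in the order asked, and still so for the second after the job is handed in, while the arm keeps its last pose, push and grip.
It also fails if it takes over 59 s, if anything falls off the work surface, if the arm or the gripper's body presses on something with over 40 N, if the wrist force passes 120 N, or if a joint passes its speed limit or range.

## Working session

There is one attempt and no reset: what is moved stays moved. The work goes in short steps, Python scripts to look and compute and a tool call to move; the robot and the scene stay as the last step left them, time stands still between calls to the robot, and variables do not carry over. Pictures are saved under pics/ and viewed, at most 10 in all, crops included, and the job is handed in when it is done.

Besides the shell and the picture viewer there is one more tool, called after ">>>" by a JSON object that holds its "op" and its "data", one argument or row to a line. move_arm: Moves the arm, as the interface text tells. Its arguments: {"type":"object","properties":{"dp":{"type":"array","items":{"type":"array","items":{"type":"number"}}},"rotation":{"type":"array","items":{"type":"array","items":{"type":"number"}}},"hand":{"type":"array","items":{"type":"number"}},"newtons":{"type":"number"}},"required":["dp","rotation","hand"]}

```bash
mkdir -p pics; cat > h.py <<'E'
import numpy as np, cv2
from cell import manip, camera
def snap(n,f=None):
    c=camera(n)
    if f: cv2.imwrite('pics/'+f,c['image'][:,:,::-1])
    return c
def ray(c,u,v):
    d=np.array([(u-c['cx'])/c['fx'],(v-c['cy'])/c['fy']]); s=d.copy()
    for _ in range(20): s=d/(1+c['k1']*(s@s))
    R=np.array(c['R']);o=-R.T@np.array(c['t']); w=R.T@np.r_[s,1]
    return o,w/np.linalg.norm(w)
def onz(c,u,v,z):
    o,w=ray(c,u,v); return o+w*(z-o[2])/w[2]
def proj(c,X):
    p=np.array(c['R'])@np.array(X)+np.array(c['t']); s=p[:2]/p[2]; s=s*(1+c['k1']*(s@s))
    return s*[c['fx'],c['fy']]+[c['cx'],c['cy']]
E
python3 - <<'E'
from h import *
for n in('side','top'):
    c=snap(n,n+'0.png'); print(n,c['fx'],c['k1'],-np.array(c['R']).T@c['t'])
print(manip.read_state())
E
```

```text
side 409.26622934463313 -0.02243014698502533 [341.94703373 605.07587275 755.17566693]
top 369.29541880020076 -0.06258216649427864 [591.82027267  29.85070661 915.0262499 ]
{'clock': 0.1, 'joints': array([-1.24261776e+00,  3.00410201e-01,  1.52150820e+00, -1.40681869e-05,
        1.32067874e+00, -6.65760087e-02]), 'qd': array([ 0.00114885, -0.0011779 , -0.00224018, -0.0007514 , -0.00165048,
       -0.00010122]), 'effort': array([ 1.27594367e-04, -5.32649338e+01, -3.53288341e+01,  7.09357532e-02,
        2.35033332e-02, -4.74341743e-05]), 'eef_pos': array([ 211.45294803, -507.48306399,  204.95055997]), 'eef_rot': array([-3.14058949e+00, -5.32286041e-05,  3.94758034e-01]), 'wrist_force': array([ 0.61488505, -0.32137902, -0.24488757]), 'moment': array([-0.0075442 ,  0.06516533,  0.00500768]), 'finger_force': 0.0, 'finger_gap': 94.47512932901348}
```

View pics/top0.png

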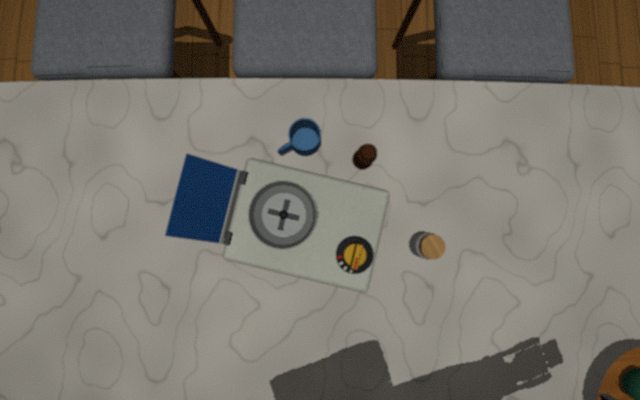

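View pics/side0.png

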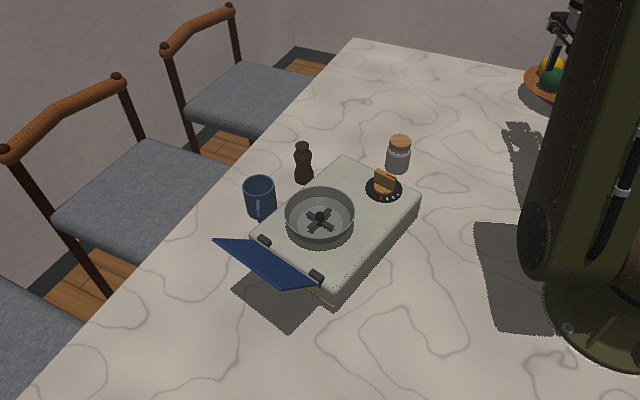

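The top picture shows the blue guard at about (202,198), the bowl at (283,214) and the dial at (354,255). The mug is at (304,137), the mill at (364,156) and the jar at (430,245). In the side picture the guard leans outwards, with corners at about (213,239), (250,240), (315,283) and (280,290).

```bash
python3 - <<'E'
from h import *
t=snap('top');s=snap('side')
def mask(c,lo,hi,box):
    m=cv2.inRange(cv2.cvtColor(c['image'],cv2.COLOR_RGB2HSV),lo,hi); k=np.zeros_like(m);x0,y0,x1,y1=box;k[y0:y1,x0:x1]=m[y0:y1,x0:x1]; return k
def big(m):
    return max(cv2.findContours(m,0,1)[0],key=cv2.contourArea)
def quad(m):
    h=cv2.convexHull(big(m));
    for e in np.arange(1,12,.5):
        a=cv2.approxPolyDP(h,e,True)
        if len(a)<=4: break
    return a[:,0]
# mixer top: light, compare with counter? use scale plate (dark)
b=big(mask(t,(0,0,0),(179,255,60),(325,225,385,280)));(u,v),(w,h),_=cv2.fitEllipse(cv2.convexHull(b)); print('plate',u,v,w,h,onz(t,u,v,86).round(1))
P=onz(t,u,v,86)
m=mask(t,(100,140,30),(125,255,255),(150,140,245,260)); qt=quad(m);print('top guard',qt.tolist())
m2=mask(s,(100,120,30),(125,255,255),(200,225,335,300)); qs=quad(m2);print('side guard',qs.tolist())
# mixer corners, by eye, z=80
for p in [(249,159),(388,191),(368,290),(224,257)]: print(p,onz(t,*p,80).round(1))
m=mask(t,(0,0,70),(179,60,140),(240,170,325,260));k=big(m);(u,v),(w,h),_=cv2.fitEllipse(cv2.convexHull(k));print('bowl',u,v,w,h,onz(t,u,v,125).round(1))
B=onz(t,u,v,125)
d=(B-P)[:2]; print('dist',np.hypot(*d),'exp',np.hypot(50,175)); yaw=np.arctan2(d[1],d[0])-np.arctan2(175,50); print('yaw',yaw)
R=np.array([[np.cos(yaw),-np.sin(yaw)],[np.sin(yaw),np.cos(yaw)]])
O=P[:2]-R@[-40,-120];print('O',O,B[:2]-R@[10,55])
def W(x,y,z): return np.r_[O+R@[x,y],z]
for x in(-85,85):
  for a in(.5,.6,.7,.8,.9,1.): 
    X=W(x,178+130*np.cos(a),88+130*np.sin(a));print(x,a,X.round(),proj(t,X).round(1),proj(s,X).round(1))
for x,y in((-120,-170),(120,-170),(120,170),(-120,170)): print(proj(t,W(x,y,80)).round(1))
for n,(u,v),z in(('mug',(306,133),85),('mill',(368,152),120),('jar',(432,245),95)): 
    X=onz(t,u,v,z);print(n,X.round(), 'mixer',(R.T@(X[:2]-O)).round())
E
```

```text
plate 354.486328125 254.1188507080078 35.08736801147461 36.271976470947266 [511.4 -67.7  86. ]
top guard [[187, 155], [235, 170], [217, 241], [167, 234]]
side guard [[212, 240], [253, 240], [315, 283], [280, 290]]
(249, 159) [726.  171.1  80. ]
(388, 191) [ 653.6 -145.9   80. ]
(368, 290) [430.4 -98.7  80. ]
(224, 257) [504.3 224.7  80. ]
bowl 282.7383728027344 214.2366485595703 70.61138153076172 72.13532257080078 [600.  90. 125.]
dist 180.86778663233443 exp 182.00274723201295
yaw -0.2335774397673267
O [578.13099482  39.76341009] [577.57507453  38.77392123]
-85 0.5 [563. 344. 150.] [159.4 231.7] [273.6 310.1]
-85 0.6 [561. 337. 161.] [160.4 232.6] [275.8 303.8]
-85 0.7 [560. 329. 172.] [162.  233.8] [278.5 297.1]
-85 0.8 [558. 321. 181.] [164.4 235. ] [281.7 290.2]
-85 0.9 [555. 311. 190.] [167.4 236.4] [285.4 283.2]
-85 1.0 [553. 301. 197.] [171.1 237.9] [289.5 276.2]
85 0.5 [728. 304. 150.] [180.1 152.5] [205.5 257.2]
85 0.6 [727. 298. 161.] [181.4 152.3] [207.1 251.2]
85 0.7 [725. 290. 172.] [183.3 152.3] [209.2 245. ]
85 0.8 [723. 281. 181.] [185.9 152.4] [211.9 238.6]
85 0.9 [721. 272. 190.] [189.2 152.8] [215.1 232.2]
85 1.0 [718. 262. 197.] [193.1 153.4] [218.8 225.9]
[367.7 293.8]
[391.3 190.2]
[246.3 155.4]
[220.4 258.6]
mug [785.  41.  85.] mixer [201.  50.]
mill [736. -95. 120.] mixer [185. -94.]
jar [ 532. -241.   95.] mixer [  20. -284.]
```

The measurements agree: bowl to dial is 181 mm against 182 expected, the mixer yaw is -0.234 and the guard sits at about 0.82 rad. I'll raise the tool, cross over to the outside of the guard and turn to yaw 1.337.

>>> {"op": "move_arm", "data": {
  "dp": [
    [0, 0, 50],
    [10, 30, 50],
    [21, 46, 35],
    [21, 46, 0],
    [21, 46, 0],
    [21, 46, 0],
    [21, 46, 0],
    [21, 46, 0],
    [21, 46, 0],
    [21, 46, 0]
  ],
  "rotation": [
    [0, 0, 0],
    [0, 0, 0.05],
    [0, 0, 0.05],
    [0, 0, 0.05],
    [0, 0, 0.05],
    [0, 0, 0.05],
    [0, 0, 0.05],
    [0, 0, 0.05],
    [0, 0, 0.05],
    [0, 0, 0.05]
  ],
  "hand": [0, 0, 0, 0, 0, 0, 0, 0, 0, 0],
  "newtons": 30
}}

```text
clock: 1.45
eef_pos: [389.9, -108.1, 340.5]
eef_rot: [3.141, -0.0, 0.846]
wrist_force: [0.2, -0.7, -0.8]
finger_gap: 0.6
finger_force: 0.0
```

>>> {"op": "move_arm", "data": {
  "dp": [
    [21, 46, 0],
    [21, 46, 0],
    [21, 46, 0],
    [21, 46, 0],
    [21, 46, 0],
    [21, 46, 0],
    [21, 46, 0],
    [21, 46, 0],
    [21, 46, 0],
    [0, 0, 0]
  ],
  "rotation": [
    [0, 0, 0.05],
    [0, 0, 0.05],
    [0, 0, 0.05],
    [0, 0, 0.05],
    [0, 0, 0.05],
    [0, 0, 0.05],
    [0, 0, 0.05],
    [0, 0, 0.05],
    [0, 0, 0.05],
    [0, 0, 0.05]
  ],
  "hand": [0, 0, 0, 0, 0, 0, 0, 0, 0, 0]
}}

```text
clock: 2.7
eef_pos: [578.8, 307.0, 337.7]
eef_rot: [-3.139, 0.002, 1.349]
wrist_force: [-0.7, -1.1, -0.7]
finger_gap: 0.0
finger_force: 0.0
```

>>> {"op": "move_arm", "data": {
  "dp": [
    [16, 22, 0],
    [16, 22, 0],
    [0, 0, -35],
    [0, 0, -35],
    [0, 0, -35],
    [0, 0, -30],
    [0, 0, -25],
    [0, 0, -20],
    [0, 0, 0],
    [0, 0, 0]
  ],
  "rotation": [
    [0, 0, -0.012],
    [0, 0, 0],
    [0, 0, 0],
    [0, 0, 0],
    [0, 0, 0],
    [0, 0, 0],
    [0, 0, 0],
    [0, 0, 0],
    [0, 0, 0],
    [0, 0, 0]
  ],
  "hand": [0, 0, 0, 0, 0, 0, 0, 0, 0, 0]
}}

```text
clock: 3.95
eef_pos: [610.8, 348.4, 161.5]
eef_rot: [3.141, -0.001, 1.333]
wrist_force: [0.7, 0.8, 0.0]
finger_gap: 0.3
finger_force: 0.0
```

```bash
python3 - <<'E'
from h import *
c=snap('side'); a=snap('top')
im=np.hstack([c['image'][120:340,150:470],a['image'][120:340,100:420]]);cv2.imwrite('pics/g1.png',im[:,:,::-1])
E
```

```text
(no output)
```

View pics/g1.png

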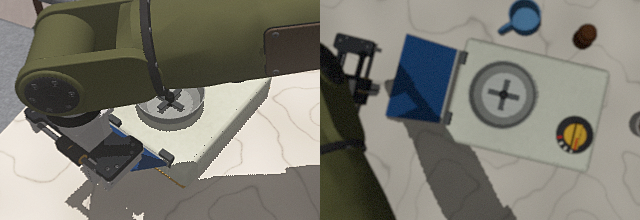

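The fingers stand just outside the guard's free edge. I'll lower them a little and push along the mixer's -y.

>>> {"op": "move_arm", "data": {
  "dp": [
    [0, 0, -10],
    [-2, -8, 0],
    [-2, -8, 0],
    [-2, -8, 0],
    [-2, -8, 0],
    [-2, -8, 0],
    [-2, -8, 0],
    [-2, -8, 0],
    [-2, -8, 0],
    [-2, -8, 0]
  ],
  "rotation": [
    [0, 0, 0],
    [0, 0, 0],
    [0, 0, 0],
    [0, 0, 0],
    [0, 0, 0],
    [0, 0, 0],
    [0, 0, 0],
    [0, 0, 0],
    [0, 0, 0],
    [0, 0, 0]
  ],
  "hand": [0, 0, 0, 0, 0, 0, 0, 0, 0, 0]
}}

```text
clock: 5.3
eef_pos: [592.4, 275.7, 150.4]
eef_rot: [-3.141, 0.0, 1.333]
wrist_force: [1.2, 2.2, 1.6]
finger_gap: 0.5
finger_force: 1.3
```

>>> {"op": "move_arm", "data": {
  "dp": [
    [-1.5, -6, 0],
    [-1.5, -6, 0],
    [-1.5, -6, 0],
    [-1, -4, 0],
    [0, 0, 0]
  ],
  "rotation": [
    [0, 0, 0],
    [0, 0, 0],
    [0, 0, 0],
    [0, 0, 0],
    [0, 0, 0]
  ],
  "hand": [0, 0, 0, 0, 0]
}}

```text
clock: 5.92
eef_pos: [586.9, 253.9, 150.3]
eef_rot: [-3.141, 0.001, 1.332]
wrist_force: [0.7, -0.3, 0.2]
finger_gap: 0.6
finger_force: 0.0
```

```bash
python3 - <<'E'
from h import *
s=manip.read_state();th=-.2336;R=np.array([[np.cos(th),-np.sin(th)],[np.sin(th),np.cos(th)]]);O=np.array([578,39.5])
print('mixer',R.T@(s['eef_pos'][:2]-O),s['eef_pos'],s['wrist_force'])
c=snap('side'); a=snap('top')
im=np.hstack([c['image'][120:340,150:470],a['image'][120:340,100:420]]);cv2.imwrite('pics/g2.png',im[:,:,::-1])
E
```

```text
mixer [-40.9496539  210.62237608] [586.91769286 253.88081587 150.27583829] [ 0.73105629 -0.32679504  0.19406263]
```

View pics/g2.png

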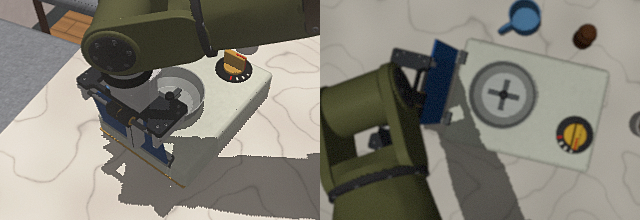

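The guard has followed the fingers and is now closer to upright. I'll push in smaller steps and measure the edge.

>>> {"op": "move_arm", "data": {
  "dp": [
    [-1, -4, 0],
    [-1, -4, 0],
    [-0.5, -2, 0],
    [-0.5, -2, 0],
    [0, 0, 0],
    [0, 0, 0]
  ],
  "rotation": [
    [0, 0, 0],
    [0, 0, 0],
    [0, 0, 0],
    [0, 0, 0],
    [0, 0, 0],
    [0, 0, 0]
  ],
  "hand": [0, 0, 0, 0, 0, 0]
}}

```text
clock: 6.78
eef_pos: [583.9, 242.2, 150.2]
eef_rot: [-3.141, 0.0, 1.333]
wrist_force: [-0.2, -0.8, 0.4]
finger_gap: 0.3
finger_force: 0.0
```

```bash
cat >> h.py <<'E'
th=-.2336;R2=np.array([[np.cos(th),-np.sin(th)],[np.sin(th),np.cos(th)]]);O=np.array([578,39.5])
def W(x,y,z): return np.r_[O+R2@[x,y],z]
def guard(f):
    s=manip.read_state();print('mixer',(R2.T@(s['eef_pos'][:2]-O)).round(1),s['eef_pos'].round(1),s['wrist_force'].round(1))
    a=snap('top');c=snap('side')
    for n,i in(('top',a),('side',c)):
        for x in(85,-85):
            print(n,x,[(ang,proj(i,W(x,178+130*np.cos(ang),88+130*np.sin(ang))).round(1).tolist()) for ang in(1.3,1.4,1.5,1.57,1.65)])
    A=cv2.resize(a['image'][130:270,170:290],None,fx=3,fy=3,interpolation=cv2.INTER_NEAREST)
    B=cv2.resize(c['image'][160:300,200:340],None,fx=3,fy=3,interpolation=cv2.INTER_NEAREST)
    cv2.imwrite('pics/'+f,np.hstack([A,B])[:,:,::-1])
E
python3 -c "
from h import *
guard('g3.png')"
```

```text
mixer [-41.2 198.6] [583.9 242.2 150.2] [-0.2 -0.8  0.4]
top 85 [(1.3, [208.3, 156.2]), (1.4, [214.3, 157.5]), (1.5, [220.6, 158.9]), (1.57, [225.2, 160.0]), (1.65, [230.5, 161.3])]
top -85 [(1.3, [186.0, 242.8]), (1.4, [192.0, 244.5]), (1.5, [198.3, 246.2]), (1.57, [202.9, 247.4]), (1.65, [208.3, 248.7])]
side 85 [(1.3, [232.1, 208.4]), (1.4, [237.0, 203.3]), (1.5, [242.1, 198.6]), (1.57, [245.6, 195.7]), (1.65, [249.7, 192.7])]
side -85 [(1.3, [303.6, 256.0]), (1.4, [308.5, 250.0]), (1.5, [313.5, 244.5]), (1.57, [317.0, 240.9]), (1.65, [321.0, 237.2])]
```

View pics/g3.png

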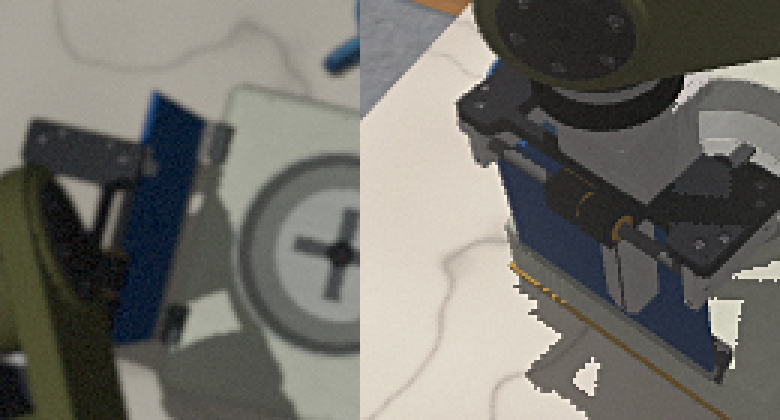

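The guard's top corner is at about (222,161) in the top view, which puts it near 1.5 rad. The finger half-thickness then comes out at about 8.5 mm, so another 8 mm or so should bring it upright. After that I'll back off and look without obstruction.

>>> {"op": "move_arm", "data": {
  "dp": [
    [-0.5, -2, 0],
    [-0.5, -2, 0],
    [-0.5, -2, 0],
    [-0.5, -2, 0],
    [0, 0, 0],
    [0, 0, 0]
  ],
  "rotation": [
    [0, 0, 0],
    [0, 0, 0],
    [0, 0, 0],
    [0, 0, 0],
    [0, 0, 0],
    [0, 0, 0]
  ],
  "hand": [0, 0, 0, 0, 0, 0]
}}

```text
clock: 7.62
eef_pos: [582.0, 234.2, 150.4]
eef_rot: [3.142, 0.0, 1.333]
wrist_force: [0.1, 0.3, 0.6]
finger_gap: 0.0
finger_force: 0.4
```

>>> {"op": "move_arm", "data": {
  "dp": [
    [2, 8, 0],
    [5, 20, 0],
    [10, 40, 0],
    [0, 20, 40],
    [0, 0, 50],
    [0, 0, 50],
    [-40, 0, 30],
    [-50, 0, 0],
    [-50, 0, 0],
    [0, 0, 0]
  ],
  "rotation": [
    [0, 0, 0],
    [0, 0, 0],
    [0, 0, 0],
    [0, 0, 0],
    [0, 0, 0],
    [0, 0, 0],
    [0, 0, 0],
    [0, 0, 0],
    [0, 0, 0],
    [0, 0, 0]
  ],
  "hand": [0, 0, 0, 0, 0, 0, 0, 0, 0, 0]
}}

```text
clock: 8.88
eef_pos: [456.8, 322.9, 321.4]
eef_rot: [3.141, -0.001, 1.335]
wrist_force: [0.2, 0.6, 0.5]
finger_gap: 0.2
finger_force: 0.0
```

```bash
python3 -c "
from h import *
guard('g4.png')"
```

```text
mixer [-183.5  247.6] [456.8 322.9 321.4] [0.2 0.6 0.5]
top 85 [(1.3, [208.3, 156.2]), (1.4, [214.3, 157.5]), (1.5, [220.6, 158.9]), (1.57, [225.2, 160.0]), (1.65, [230.5, 161.3])]
top -85 [(1.3, [186.0, 242.8]), (1.4, [192.0, 244.5]), (1.5, [198.3, 246.2]), (1.57, [202.9, 247.4]), (1.65, [208.3, 248.7])]
side 85 [(1.3, [232.1, 208.4]), (1.4, [237.0, 203.3]), (1.5, [242.1, 198.6]), (1.57, [245.6, 195.7]), (1.65, [249.7, 192.7])]
side -85 [(1.3, [303.6, 256.0]), (1.4, [308.5, 250.0]), (1.5, [313.5, 244.5]), (1.57, [317.0, 240.9]), (1.65, [321.0, 237.2])]
```

View pics/g4.png

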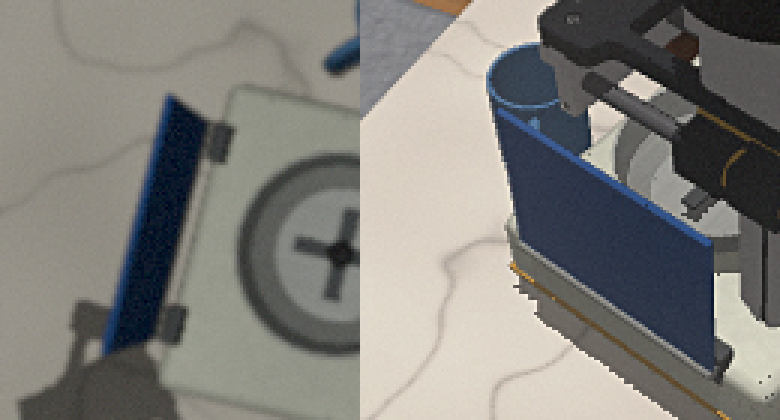

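The upper edge corners are at (226,161) in the top view and at (247,196) and (317,240) in the side view. That gives 1.57 to 1.6 rad, so the guard is upright. Next is the dial: move above it and turn to yaw 2.907.

>>> {"op": "move_arm", "data": {
  "dp": [
    [4, -30, 0],
    [4, -30, 0],
    [4, -30, 0],
    [4, -30, 0],
    [4, -30, 0],
    [4, -30, 0],
    [4, -30, 0],
    [4, -30, 0],
    [4, -30, 0],
    [4, -30, 0]
  ],
  "rotation": [
    [0, 0, 0.12],
    [0, 0, 0.12],
    [0, 0, 0.12],
    [0, 0, 0.12],
    [0, 0, 0.12],
    [0, 0, 0.12],
    [0, 0, 0.12],
    [0, 0, 0.12],
    [0, 0, 0.12],
    [0, 0, 0.12]
  ],
  "hand": [0, 0, 0.6, 0.6, 0.6, 0.6, 0.6, 0.6, 0.6, 0.6]
}}

```text
clock: 10.22
eef_pos: [500.1, 20.7, 320.1]
eef_rot: [-3.141, -0.0, 2.536]
wrist_force: [0.4, -0.1, 0.7]
finger_gap: 56.5
finger_force: 0.0
```

>>> {"op": "move_arm", "data": {
  "dp": [
    [4, -30, 0],
    [5, -30, 0],
    [5, -31, 0],
    [0, 0, -40],
    [0, 0, -40],
    [0, 0, -40],
    [0, 0, -20],
    [0, 0, 0],
    [0, 0, 0]
  ],
  "rotation": [
    [0, 0, 0.12],
    [0, 0, 0.12],
    [0, 0, 0.132],
    [0, 0, 0],
    [0, 0, 0],
    [0, 0, 0],
    [0, 0, 0],
    [0, 0, 0],
    [0, 0, 0]
  ],
  "hand": [0.6, 0.6, 0.6, 0.6, 0.6, 0.6, 0.6, 0.6, 0.6]
}}

```text
clock: 11.35
eef_pos: [513.8, -69.1, 181.2]
eef_rot: [-3.142, 0.001, 2.904]
wrist_force: [0.7, -0.3, -0.7]
finger_gap: 56.1
finger_force: 0.0
```

```bash
python3 - <<'E'
from h import *
s=manip.read_state();print(s['eef_pos'],s['eef_rot'],s['joints'].round(2),s['finger_gap'])
a=snap('top');c=snap('side')
A=cv2.resize(a['image'][185:325,290:420],None,fx=3,fy=3,interpolation=cv2.INTER_NEAREST)
B=cv2.resize(c['image'][110:250,320:450],None,fx=3,fy=3,interpolation=cv2.INTER_NEAREST)
cv2.imwrite('pics/d1.png',np.hstack([A,B])[:,:,::-1])
E
```

```text
[513.8402522  -69.13296861 181.24822722] [-3.14155565e+00  9.33130073e-04  2.90435603e+00] [-0.2   0.25  1.64 -0.    1.25 -1.54] 56.112789759884755
```

View pics/d1.png

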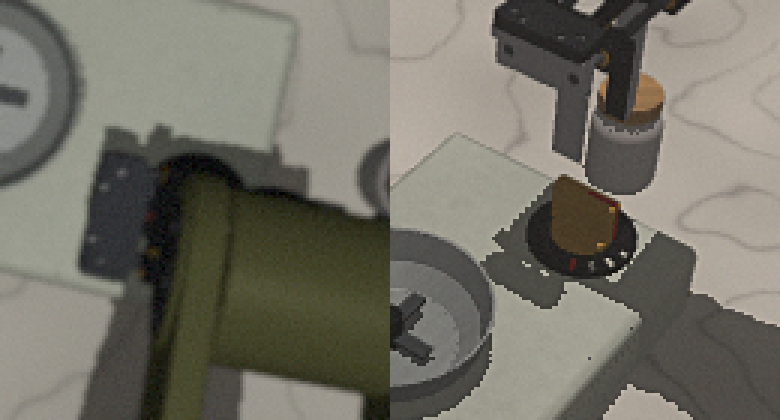

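The fingers straddle the bar, and the jar is clear. Shift by (-2,+1), go down to z 102 and grip.

>>> {"op": "move_arm", "data": {
  "dp": [
    [-2, 1, -20],
    [0, 0, -20],
    [0, 0, -15],
    [0, 0, -12],
    [0, 0, -8],
    [0, 0, -4],
    [0, 0, 0]
  ],
  "rotation": [
    [0, 0, 0],
    [0, 0, 0],
    [0, 0, 0],
    [0, 0, 0],
    [0, 0, 0],
    [0, 0, 0],
    [0, 0, 0]
  ],
  "hand": [0.6, 0.6, 0.6, 0.6, 0.6, 0.6, 0.6]
}}

```text
clock: 12.32
eef_pos: [511.1, -67.7, 101.5]
eef_rot: [3.142, 0.0, 2.905]
wrist_force: [-0.7, -1.0, 0.1]
finger_gap: 56.2
finger_force: 0.0
```

>>> {"op": "move_arm", "data": {
  "dp": [
    [0, 0, 0],
    [0, 0, 0],
    [0, 0, 0],
    [0, 0, 0],
    [0, 0, 0],
    [0, 0, 0]
  ],
  "rotation": [
    [0, 0, 0],
    [0, 0, 0],
    [0, 0, 0],
    [0, 0, 0],
    [0, 0, 0],
    [0, 0, 0]
  ],
  "hand": [0.3, 0.1, 0.1, 0.1, 0.1, 0.1],
  "newtons": 40
}}

```text
clock: 13.08
eef_pos: [511.2, -66.9, 101.5]
eef_rot: [3.14, 0.0, 2.905]
wrist_force: [1.3, 7.0, -0.2]
finger_gap: 13.7
finger_force: 40.0
```

>>> {"op": "move_arm", "data": {
  "dp": [
    [0, 1, 0],
    [0, 0, 0],
    [0, 0, 0],
    [0, 0, 0],
    [0, 0, 0],
    [0, 0, 0],
    [0, 0, 0],
    [0, 0, 0],
    [0, 0, 0],
    [0, 0, 0]
  ],
  "rotation": [
    [0, 0, 0],
    [0, 0, -0.1],
    [0, 0, -0.1],
    [0, 0, -0.1],
    [0, 0, -0.1],
    [0, 0, -0.1],
    [0, 0, -0.1],
    [0, 0, -0.1],
    [0, 0, -0.1],
    [0, 0, 0]
  ],
  "hand": [0.1, 0.1, 0.1, 0.1, 0.1, 0.1, 0.1, 0.1, 0.1, 0.1]
}}

```text
clock: 14.32
eef_pos: [511.5, -66.4, 101.5]
eef_rot: [3.14, 0.0, 2.103]
wrist_force: [4.7, 3.9, -1.5]
finger_gap: 14.1
finger_force: 40.0
```

>>> {"op": "move_arm", "data": {
  "dp": [
    [0, 0, 0],
    [0, 0, 0],
    [0, 0, 0],
    [0, 0, 0],
    [0, 0, 0],
    [0, 0, 0],
    [0, 0, 0]
  ],
  "rotation": [
    [0, 0, -0.1],
    [0, 0, -0.1],
    [0, 0, -0.1],
    [0, 0, -0.06],
    [0, 0, -0.05],
    [0, 0, 0],
    [0, 0, 0]
  ],
  "hand": [0.1, 0.1, 0.1, 0.1, 0.1, 0.1, 0.1]
}}

```text
clock: 15.2
eef_pos: [511.8, -66.3, 101.6]
eef_rot: [3.14, -0.0, 1.695]
wrist_force: [6.9, 3.9, -2.5]
finger_gap: 13.6
finger_force: 40.0
```

```bash
python3 - <<'E'
from h import *
s=manip.read_state();print(s['eef_pos'],s['eef_rot'],s['moment'],s['wrist_force'],s['finger_gap'],s['finger_force'],s['joints'].round(2))
a=snap('top');c=snap('side')
B=cv2.resize(c['image'][150:220,350:420],None,fx=6,fy=6,interpolation=cv2.INTER_NEAREST)
A=cv2.resize(c['image'][100:310,200:380],None,fx=2,fy=2)
cv2.imwrite('pics/d2.png',np.hstack([A,B])[:,:,::-1])
for x,y in((25,0),):
  for an in(.8,1.0,1.2,1.4):
    d=lambda r:W(-40-r*np.cos(an),-120+r*np.sin(an),130 if r<30 else 87)
    print(an,'bar end in crop', ((proj(c,d(27))-[350,150])*6+[360,0]).round(),'mark',((proj(c,d(35))-[350,150])*6+[360,0]).round())
E
```

```text
[511.75945351 -66.34320865 101.5602723 ] [ 3.13971274e+00 -1.55900008e-04  1.69495277e+00] [ 0.61262534 -1.15471267  0.1312748 ] [ 6.90333839  3.9075244  -2.54980438] 13.638790062537474 39.993926882743835 [-0.2   0.34  1.73  0.    1.07 -0.32]
0.8 bar end in crop [592. 187.] mark [585. 283.]
1.0 bar end in crop [578. 187.] mark [566. 284.]
1.2 bar end in crop [563. 185.] mark [548. 281.]
1.4 bar end in crop [549. 181.] mark [530. 276.]
```

View pics/d2.png

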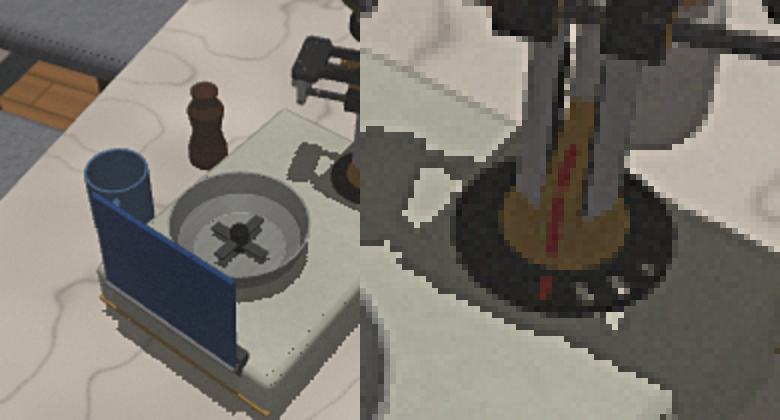

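The red pointer, running from (572,150) to (553,250) in the crop, lines up with the red mark at (545,288). The tool has turned 1.21 rad, the moment is 0.13 N m, and the guard still stands upright. Handing in.

```bash
python3 -c "
from cell import manip
print(manip.sign_off())"
```

```text
the job is handed in; nothing more can be done
None
```

I handed the job in at about 15 s on the robot's clock, with the guard upright (about 1.57–1.6 rad) and the gripper holding the dial at the third, red mark (turned about 1.21 rad); the arm never came near the mug, mill or jar, and all three were still standing in the last pictures.

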